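Hang the red-capped tube in the carousel

ROBOT

A 6-joint arm with a two-finger parallel gripper is mounted at the origin on the work surface; the furniture and walls round the work are solid. World frame = base frame: x ahead of the robot, y to its left, z up, the work surface at z = 0. Lengths are in m, angles in rad, forces in N, time in s.
With the tool pointing down it reaches from about 0.3 to 0.775 m from the base axis. Payload 14.6 kg.
Tool frame: the origin (TCP) lies on the centre line of the jaws, within the pads' length; the fingertips stand 25 mm ahead of it and the grasp point (between the pads) lies 6 mm ahead of it; z points along the fingers, y is the line along which they close (so a half turn about z gives the same grasp; the last joint's range is limited). The gripper opens to 85 mm and grips with 20 to 120 N. Pads are 22 mm wide; open, the fingers measure 114 mm over their backs; the gripper's body (76 mm by 85 mm) begins 54 mm behind the grasp point. The pads swing forward as they close: fully open they stand 13 mm farther back than shut.
Start: joints at [1.241, 0.3, 1.521, -0, 1.321, -0.067], TCP at [0.143, 0.531, 0.256] pointing down, gripper open.
Joint ranges: [-3.03, 3.03], [-0.79, 2.21], [0.23, 2.52], [-1.04, 4.18], [0, 3.07], [-2.55, 2.55]. Speed limits (rad/s): [2.22, 2.22, 2.57, 3.14, 3.14, 3.14].

INTERFACE

Orientations are given as a unit quaternion [w, x, y, z].
In Python, from bench import r gives the robot as it stands. The module is installed in compiled form; this text tells all that it offers.
- The arm moves only by the shell command python3 -m jog 'ROWS' [OPENING] [FORCE]. ROWS is JSON, a list that holds one entry, the list of rows, each a list of 4 numbers: the shift along the tool's x, y, z in cm, then the turn about the tool's z in degrees. A call has 1 to 20 rows; each row is the pose to reach, as a shift and turn from the pose commanded when the call began, along the tool's axes at that moment; what a row does not reach only later rows make up. A row lasts 1/8 s, in which the tool goes at most 62.5 mm and 10.7 degrees, less where a joint would pass 70% of its speed; a pose out of reach is approached as far as the arm can. A call with a gripper value outside its range is refused whole. OPENING is the opening, from 0 (shut) to 1 (fully open), set as the call begins (- or left out, the last holds). The fingers move at their own pace and stop on an object; FORCE is the grip in N (left out, the last holds). Time passes only in rows, so rows that repeat a pose let the fingers close. It gives the time, the measured TCP pose, the force, the opening and the grip force at its end, in the units of the state.
- r.read_state(): the state, without advancing time (a new reading comes with each control period).
- r.read_camera(name): name is "side" or "top"; returns the picture (384x512x3 uint8, red, green, blue); there is no depth.
- r.camera_model(name): a dict with "vfov" (degrees; the focal length in pixels is half the picture's height over the tangent of half this angle, whatever the lens; pixels are square), "cx", "cy" (the principal point, pixels), "rvec" (rotation vector, rad) and "tvec" (3), from world to camera coordinates, as OpenCV has them. Camera axes: x right, y down, z forward; pixel columns grow to the right and rows downward; lengths in m; the calibration is good to about 2 mm. A picture is of the moment at which its call begins. camera_model takes no time and is no camera call.
- r.sign_off(): hands the job in; it is judged then, once.
The state is a dict: "time": time; "joint_pos": joint angles; "dq": joint speeds; "joint_torque": joint torques, N m; "tcp_pos": TCP position; "ee_rot": TCP orientation; "wrist_force": force on the tool from outside, world axes, zero at the start; "torque": the same for the moment, N m; "gripper_width": finger opening in m; "gripper_force": force on a finger pad.
Only numpy, scipy, OpenCV 4.12 (cv2) and the standard library are available. Lean on these libraries where they do the work, as an engineer would, in place of code of your own. Each camera call takes 0.05 s, during which the arm holds its last target. There are 200 camera calls.

TASK

First turn the tube carousel so that its one empty ring stands at the red arrow on the foot, the loading position. Then take the red-capped tube out of the orange rack and hang it upright in that empty ring, resting on its white collar, with the ring still at the arrow.

Things in the scene. Friction and masses are not known exactly. Their poses are not given: they have to be found in the camera images.
- carousel (a joint): Turn (rad) of the grey carousel on its fixed white foot (170 mm wide, 12 mm high). Four arms at 90 degrees end in rings: three hold fixed blue-capped tubes (tops at z 144 mm), one is empty. 0 = empty ring at the red arrow on the foot; positive = anticlockwise from above; starts 0.6 to 1.3. Light friction, 0.08 N m, keeps it where it is left.
- knob (a point): Grip point of the black bar knob on the carousel's hub, on the turning axis, z 132 mm. The bar is 46 mm long, 14 mm wide, spans z 108 to 148 mm, and turns with the carousel; its length lies along this point's x axis, in line with the empty ring's arm. Beware: right of the work stands a solid grey room column, x 265 to 375 mm, y 22 to 108 mm, 1.5 m tall; keep the whole arm left of it.
- empty_ring (a point): Centre of the empty aluminium ring at its upper face, z 100 mm; turns with the carousel, 80 mm from the axis. Hole 28 mm, outside 38 mm, 8 mm thick, open below. A tube hung here rests with its collar's underside on this face, so its cap's middle is 35 mm above this point.
- tube_red_mid (a point): Middle of the loose red-capped tube, 57 mm above its foot: 114 mm tall, body 16 mm, cap 20 mm wide, 16 mm high, its middle 48 mm above this point (grasp there). White collar 40 mm wide, 5 mm thick, underside 13 mm above this point. About 30 g. Stands 45 mm deep in a fixed orange rack (92x48x50 mm, 2 holes 52 mm apart) next to a blue-capped tube; x axis along the row.

How it is judged:
On the way, in this order (a step that is already met when the one before it is completed fails the run):
1. the empty ring stands at the red arrow (within 10 degrees) (value of joint carousel between -0.175 and 0.175 rad), for 0.2 s.
2. the red-capped tube hangs in the empty ring on its collar (horizontal distance between tube_red_mid and empty_ring below 0.012 m and z of tube_red_mid in the frame of empty_ring between -0.022 and -0.004 m and angle between tube_red_mid's own z axis and vertical below 0.175 rad), for 0.2 s.
At the end, for the whole second after the job is handed in: The carousel's empty ring is within 10 degrees of the red arrow and the red-capped tube hangs in it at rest: centred within 12 mm, collar seated on the ring within 9 mm in height, within 10 degrees of upright (all of step 1 and all of step 2 and velocity of joint carousel between -0.05 and 0.05 rad/s); the robot touches nothing.
It also fails if it takes over 51 s, if anything falls off the work surface, if the arm or the gripper's body presses on something with over 40 N, if the wrist force passes 120 N, or if a joint passes its speed limit or range.

## Working session

There is one attempt and no reset: what is moved stays moved. The work goes in short steps, Python scripts to look and compute and a shell command to move; the robot and the scene stay as the last step left them, time stands still between calls to the robot, and variables do not carry over. Pictures are saved under pics/ and viewed, at most 10 in all, crops included, and the job is handed in when it is done.

```bash
mkdir -p pics
cat > h.py <<'E'
import numpy as np, cv2
from bench import r
def cam(n):
    m=r.camera_model(n); f=192/np.tan(np.radians(m["vfov"]/2))
    R=cv2.Rodrigues(np.array(m["rvec"],float))[0]; t=np.array(m["tvec"],float).ravel()
    return f,m["cx"],m["cy"],R,t
def back(n,u,v,z):
    f,cx,cy,R,t=cam(n); d=R.T@np.array([(u-cx)/f,(v-cy)/f,1]); c=-R.T@t
    return c+d*(z-c[2])/d[2]
def proj(n,p):
    f,cx,cy,R,t=cam(n); q=R@np.array(p)+t; return f*q[0]/q[2]+cx,f*q[1]/q[2]+cy
def snap(n,fn,box=None,k=1):
    im=r.read_camera(n)[:,:,::-1]
    if box: im=im[box[1]:box[3],box[0]:box[2]]
    cv2.imwrite("pics/"+fn,cv2.resize(im,None,fx=k,fy=k,interpolation=cv2.INTER_CUBIC))
E
python3 - <<'E'
from h import *
for n in("top","side"):
    snap(n,n+"0.png",None,1.5); print(n,r.camera_model(n), -cam(n)[3].T@cam(n)[4])
s=r.read_state(); print(s)
E
```

```text
top {'vfov': 43.913063336418695, 'cx': 254.11629726898897, 'cy': 196.92125015738586, 'rvec': array([ 2.16630474, -2.12047109,  0.19476733]), 'tvec': array([0.37767702, 0.41196308, 0.88295817])} [0.25434294 0.40034366 0.9311301 ]
side {'vfov': 44.07724735197051, 'cx': 251.50524694729856, 'cy': 189.35154586808474, 'rvec': array([ 0.58746636, -2.33835337,  1.59721296]), 'tvec': array([0.52792908, 0.04083248, 1.04788026])} [0.03563989 1.09850549 0.41284978]
{'time': 0.1, 'joint_pos': array([ 1.24140314e+00,  3.00386466e-01,  1.52150596e+00, -1.85785900e-05,
        1.32066000e+00, -6.65860014e-02]), 'dq': array([-0.00025049, -0.00016983, -0.00458261, -0.00137368, -0.00051883,
       -0.00018254]), 'joint_torque': array([ 2.17350454e-03, -5.44374061e+01, -3.62372339e+01, -3.53127541e-05,
        3.06881098e-03,  2.51634191e-05]), 'tcp_pos': array([0.1428296 , 0.53095353, 0.2557995 ]), 'ee_rot': array([-8.55701214e-05,  1.31023467e-01,  9.91379151e-01, -4.72283578e-04]), 'wrist_force': array([0.17294404, 0.44949433, 0.05157995]), 'torque': array([ 0.01527428, -0.02424114, -0.0149188 ]), 'gripper_force': 0.0, 'gripper_width': 0.08533393614199862}
```

View pics/top0.png

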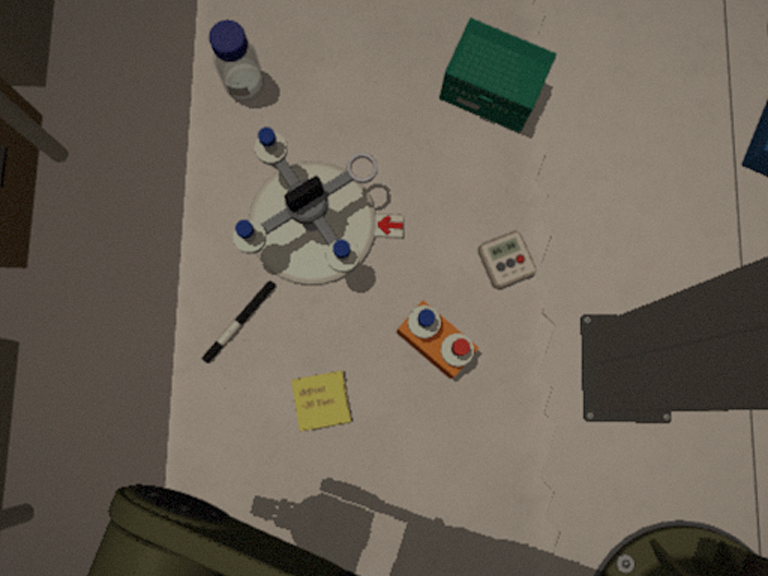

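View pics/side0.png

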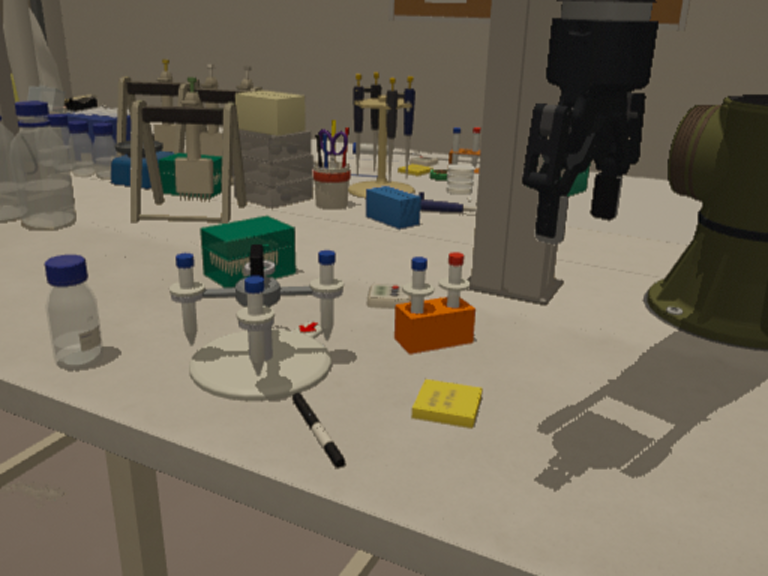

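The top view (at 1.5x) shows the empty ring at (362,167), the knob top at (304,193), the foot's centre near (313,222) and the arrow at (390,226). In the rack, the red cap is at (461,348) and the blue cap at (426,318). In the side view the red cap top is at about (456,259) and the knob at (257,262).

Run:
```python
from h import *
B=lambda n,u,v,z: back(n,u/1.5,v/1.5,z)
k=B("top",304,186,.148);f=B("top",313,222,.012);e=B("top",362,167,.1);a=B("top",390,226,.012)
tz=[B("top",c[0],c[1],.144) for c in((267,136),(245,229),(342,249))]
# red: foot at z 5mm in rack -> cap top ~ .119
red=B("top",461,347,.119);bl=B("top",426,318,.119)
for n in "k f e a red bl".split(): print(n,eval(n).round(4))
print("caps",np.round(tz,4))
for c in tz: print(np.hypot(*(c-f)[:2]))
print("k-bar ends",B("top",287,197,.148),B("top",322,182,.148))
print("e-f",np.hypot(*(e-f)[:2]),"red-bl",np.hypot(*(red-bl)[:2]))
ang=lambda p:np.degrees(np.arctan2(*(p-f)[1::-1]))
print("ang e,a",ang(e),ang(a), [ang(c) for c in tz], "row",np.degrees(np.arctan2(*(bl-red)[1::-1])))
print("side red top",np.array(proj("side",red))*1.5,"knob",np.array(proj("side",[f[0],f[1],.148]))*1.5)
print("tool axes",np.round(cv2.Rodrigues(np.zeros(3))[0],0) is None)
from scipy.spatial.transform import Rotation as Ro
q=r.read_state()["ee_rot"]; print(Ro.from_quat(np.roll(q,-1)).as_matrix().round(4))
```

```text
k [0.5084 0.4785 0.148 ]
f [0.5033 0.4784 0.012 ]
e [0.5498 0.4139 0.1   ]
a [0.5003 0.3763 0.012 ]
red [0.3315 0.2955 0.119 ]
bl [0.3639 0.3358 0.119 ]
caps [[0.5686 0.5239 0.144 ]
 [0.4574 0.5436 0.144 ]
 [0.4369 0.4334 0.144 ]]
0.07967246610036521
0.07970170113319298
0.08012173925007922
k-bar ends [0.49491135 0.49728389 0.148     ] [0.51364808 0.45824182 0.148     ]
e-f 0.0794815809124823 red-bl 0.051766401100645315
ang e,a -54.17898699422967 -91.63932300779935 [np.float64(34.83133254702322), np.float64(125.08835472706652), np.float64(-145.8632027687215)] row 51.13894234413124
side red top [456.70232167 254.1487026 ] knob [257.88512788 250.03478656]
tool axes False
[[-9.657e-01  2.598e-01 -3.000e-04]
 [ 2.598e-01  9.657e-01 -9.000e-04]
 [ 0.000e+00 -1.000e-03 -1.000e+00]]
```

The geometry is consistent: the tubes sit 80 mm from the axis, the rack row spacing is 52 mm, and the arms are 90° apart.

- **Axis:** (0.503, 0.479)
- **Ring and arrow:** ring at -55°, arrow at -91.6°, so I need to turn 36.6° clockwise
- **Red tube:** (0.3315, 0.2955)

I'll go above the knob next.

```bash
python3 -m jog '[[[-5,0.6,0,6],[-10,1.2,0,12],[-15,1.8,0,18],[-20,2.4,0,24],[-25,3,0,30],[-30,3.6,0,36],[-34,4.1,0,40],[-36.1,4.3,0,40],[-36.1,4.3,0,40],[-36.1,4.3,0,40],[-36.1,4.3,0,40],[-36.1,4.3,2,40],[-36.1,4.3,4,40],[-36.1,4.3,6,40],[-36.1,4.3,6,40]]]' 0.6 40
python3 - <<'E'
from h import *
snap("top","top1.png",(100,60,340,260),3)
snap("side","side1.png",(80,100,320,270),3)
E
```

```text
time: 1.98
tcp_pos: [0.5017, 0.4789, 0.195]
ee_rot: [-0.001, 0.462, 0.887, -0.001]
wrist_force: [0.1, 0.1, -1.0]
gripper_width: 0.0513
gripper_force: 0.0
```

View pics/side1.png

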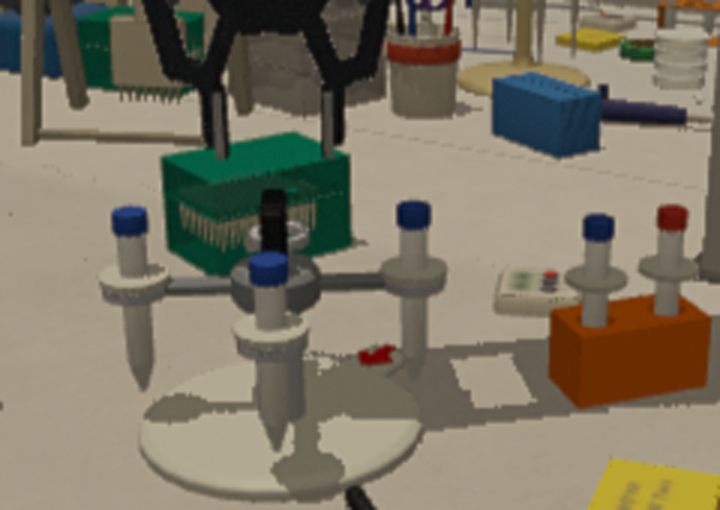

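The open fingers at (220,150) and (330,150) are centred over the knob at (273,215), and the bar is seen end-on between them. I'll go down 5.7 cm.

```bash
python3 -m jog '[[[0,0,1.5,0],[0,0,3,0],[0,0,4.5,0],[0,0,5.7,0],[0,0,5.7,0]]]' && python3 -m jog '[[[0,0,0,0],[0,0,0,0],[0,0,0,0],[0,0,0,0]]]' 0 40
```

```text
time: 2.7
tcp_pos: [0.5024, 0.4786, 0.1379]
ee_rot: [-0.0, 0.462, 0.887, -0.001]
wrist_force: [0.1, 0.6, 0.4]
gripper_width: 0.0512
gripper_force: 0.0
time: 3.2
tcp_pos: [0.5045, 0.4802, 0.1405]
ee_rot: [0.001, 0.462, 0.887, 0.004]
wrist_force: [18.0, 16.3, -5.7]
gripper_width: 0.0134
gripper_force: 46.5
```

```bash
python3 -m jog '[[[0,0.3,0,0],[0,0.3,0,5],[0,0.3,0,10],[0,0.3,0,15],[0,0.3,0,20],[0,0.3,0,25],[0,0.3,0,30],[0,0.3,0,34],[0,0.3,0,36.6],[0,0.3,0,36.6],[0,0.3,0,36.6]]]'
```

```text
time: 4.58
tcp_pos: [0.5053, 0.4805, 0.1404]
ee_rot: [0.0, 0.717, 0.697, 0.0]
wrist_force: [-1.9, -2.9, 5.8]
gripper_width: 0.0133
gripper_force: 48.7
```

```bash
python3 -m jog '[[[0,0,0,0],[0,0,0,0],[0,0,0,0],[0,0,-3,0],[0,0,-6,0],[0,0,-10,0],[0,0,-10,0]]]' 0.6; python3 -m jog '[[[0,5,0,0],[0,11,0,0],[0,17,0,0],[0,23,0,0],[0,23,0,0]]]'
python3 - <<'E'
from h import *
snap("top","top2.png",(120,60,360,260),3)
from scipy.spatial.transform import Rotation as Ro
q=r.read_state()["ee_rot"]; print(Ro.from_quat(np.roll(q,-1)).as_matrix().round(4))
E
```

```text
time: 5.45
tcp_pos: [0.5058, 0.4812, 0.2431]
ee_rot: [0.0, 0.717, 0.697, 0.003]
wrist_force: [-1.1, -0.8, 0.5]
gripper_width: 0.051
gripper_force: 0.0
time: 6.08
tcp_pos: [0.7041, 0.4508, 0.2181]
ee_rot: [0.0, 0.718, 0.696, 0.003]
wrist_force: [1.0, 0.3, -1.3]
gripper_width: 0.0512
gripper_force: 0.0
[[ 0.0316  0.9994  0.0134]
 [ 0.9995 -0.0317  0.0086]
 [ 0.009   0.0132 -0.9999]]
```

View pics/top2.png

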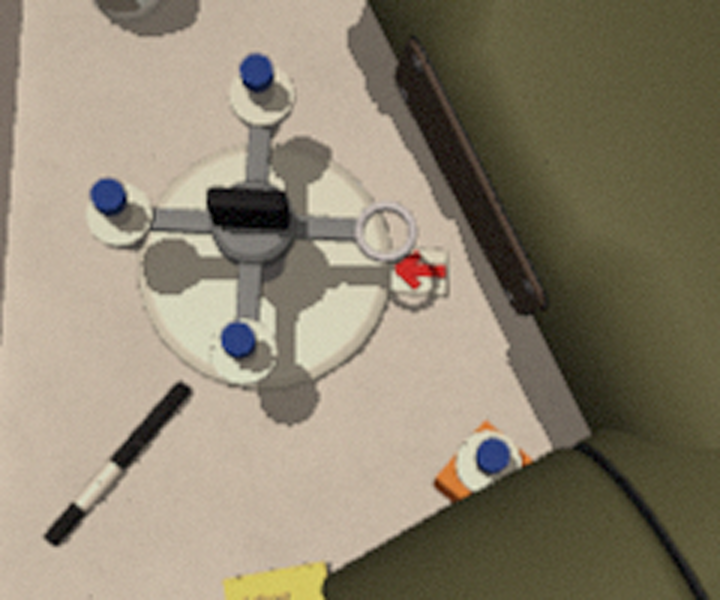

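The ring is at crop (386,232), in line with the arrow at crop (420,270) and the foot. I'll measure both.

Run:
```python
from h import *
P=lambda u,v,z: back("top",120+u/3,60+v/3,z)
e=P(386,232,.1);a=P(421,270.5,.012);f=P(264,267,.012)
c=[P(257,71,.144),P(109,196,.144),P(239,340,.144)]
ax=(e+c[1])/2; ax2=(c[0]+c[2])/2
print(e,a,f,ax,ax2)
g=lambda p,o:np.degrees(np.arctan2(*(p-o)[1::-1]))
print(g(e,c[1]),g(c[0],c[2])-90,g(a,f),g(a,ax))
```

```text
[0.50107484 0.39948461 0.1       ] [0.50137041 0.37561937 0.012     ] [0.50117167 0.47960577 0.012     ] [0.50316234 0.47872108 0.122     ] [0.50294819 0.47859385 0.144     ]
-91.50911937442176 -91.53705330131999 -89.89049164316896 -90.9957076180974
```

The ring is at the arrow to within about 1°. I'll now move towards the red tube, turning across the row.

```bash
python3 -m jog '[[[0,-5,0,0],[0,-10,0,4],[-2,-15,0,10],[-4,-20,0,16],[-8,-25,0,22],[-12,-30,0,28],[-15,-33,0,34],[-17,-36,0,37],[-17,-37,0,37],[-17,-37,0,37]]]' 0.7
python3 - <<'E'
from h import *
from scipy.spatial.transform import Rotation as Ro
q=r.read_state()["ee_rot"]; R=Ro.from_quat(np.roll(q,-1)).as_matrix();print(R.round(4),R.T@(np.array([.3335,.297,.16])-r.read_state()["tcp_pos"]), r.read_state()["joint_pos"])
E
```

```text
time: 7.38
tcp_pos: [0.3293, 0.2956, 0.2214]
ee_rot: [-0.002, 0.901, 0.434, 0.014]
wrist_force: [1.2, 0.7, 0.8]
gripper_width: 0.0603
gripper_force: 0.0
[[ 0.6231  0.7818  0.0231]
 [ 0.7817 -0.6235  0.0154]
 [ 0.0265  0.0085 -0.9996]] [0.00206028 0.00185319 0.06151503] [ 6.49491067e-01  8.02472856e-02  1.86787780e+00 -1.84055834e-03
  1.16569964e+00  1.32333969e+00]
```

```bash
python3 -m jog '[[[0.2,0.2,2,0],[0.2,0.2,4,0],[0.2,0.2,6.1,0],[0.2,0.2,6.1,0],[0.2,0.2,6.1,0]]]'
python3 - <<'E'
from h import *
snap("side","side3.png",(220,120,360,240),5)
E
```

```text
time: 8.0
tcp_pos: [0.3338, 0.2963, 0.1596]
ee_rot: [-0.002, 0.901, 0.433, 0.012]
wrist_force: [0.4, 0.3, 0.4]
gripper_width: 0.0604
gripper_force: 0.0
```

View pics/side3.png

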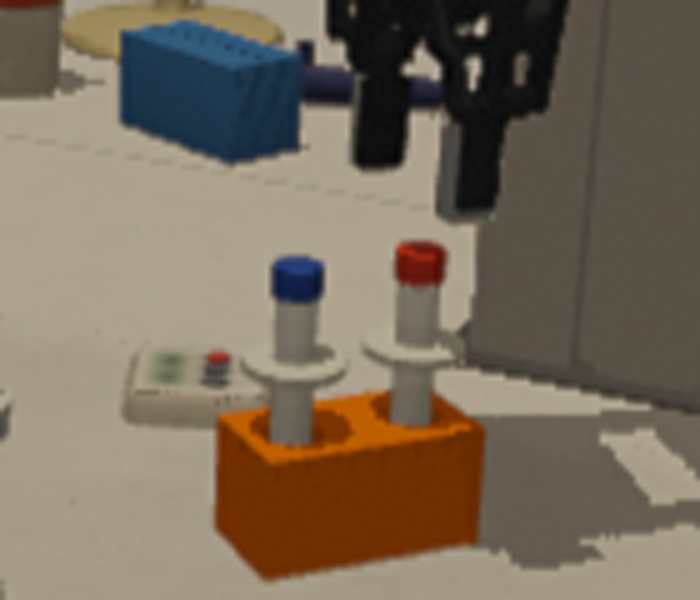

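The fingertips at (380,165) and (468,215) straddle the line of the red cap at (420,262), so I'll go down, close and lift.

```bash
python3 -m jog '[[[-0.1,0,1.5,0],[-0.1,0,3,0],[-0.1,0,4.4,0],[-0.1,0,4.4,0],[-0.1,0,4.4,0]]]' && python3 -m jog '[[[0,0,0,0],[0,0,0,0],[0,0,0,0],[0,0,0,0],[0,0,0,0]]]' 0 25
```

```text
time: 8.68
tcp_pos: [0.3334, 0.2955, 0.1149]
ee_rot: [-0.001, 0.901, 0.433, 0.012]
wrist_force: [-0.4, -0.2, 0.1]
gripper_width: 0.0599
gripper_force: 0.0
time: 9.3
tcp_pos: [0.3335, 0.2956, 0.1151]
ee_rot: [-0.002, 0.901, 0.433, 0.012]
wrist_force: [0.6, -0.9, 4.0]
gripper_width: 0.0186
gripper_force: 24.5
```

```bash
python3 -m jog '[[[0,0,-2,0],[0,0,-4,0],[0,0,-7,0],[0,0,-11,0],[0,0,-15,0],[0,0,-17,0],[0,0,-17,0]]]'
python3 - <<'E'
from h import *
from scipy.spatial.transform import Rotation as Ro
s=r.read_state();R=Ro.from_quat(np.roll(s["ee_rot"],-1)).as_matrix();print(s["gripper_width"],R[:,2],100*R.T@(np.array([.503,.400,.285])-s["tcp_pos"]))
E
```

```text
time: 10.18
tcp_pos: [0.3301, 0.2934, 0.2854]
ee_rot: [-0.002, 0.901, 0.433, 0.013]
wrist_force: [-1.0, 0.2, -1.3]
gripper_width: 0.0182
gripper_force: 24.5
0.0181749859291296 [ 0.02124585  0.0137896  -0.99967918] [19.11937117  6.83927981  0.55712036]
```

```bash
python3 -m jog '[[[2,0.7,0,0],[5,1.8,0,0],[9,3.2,0,0],[13,4.6,0.3,0],[16.5,5.9,0.5,0],[19.1,6.8,0.5,0],[19.1,6.8,0.5,0],[19.1,6.8,2.5,0],[19.1,6.8,4.5,0],[19.1,6.8,6.5,0],[19.1,6.8,6.5,0],[19.1,6.8,6.5,0]]]'
python3 - <<'E'
from h import *
from scipy.spatial.transform import Rotation as Ro
s=r.read_state();R=Ro.from_quat(np.roll(s["ee_rot"],-1)).as_matrix();print(R.round(3),s["gripper_width"])
a=cv2.resize(r.read_camera("side")[130:260,110:250,::-1],None,fx=4,fy=4,interpolation=2)
cv2.imwrite("pics/s4.png",a); snap("top","t4.png",(120,60,360,260),3)
E
```

```text
time: 11.68
tcp_pos: [0.5034, 0.4007, 0.2252]
ee_rot: [-0.001, 0.901, 0.433, 0.012]
wrist_force: [-0.3, -0.2, -0.1]
gripper_width: 0.0185
gripper_force: 24.5
[[ 0.624  0.781  0.02 ]
 [ 0.781 -0.625  0.013]
 [ 0.023  0.008 -1.   ]] 0.018491680700293143
```

View pics/s4.png

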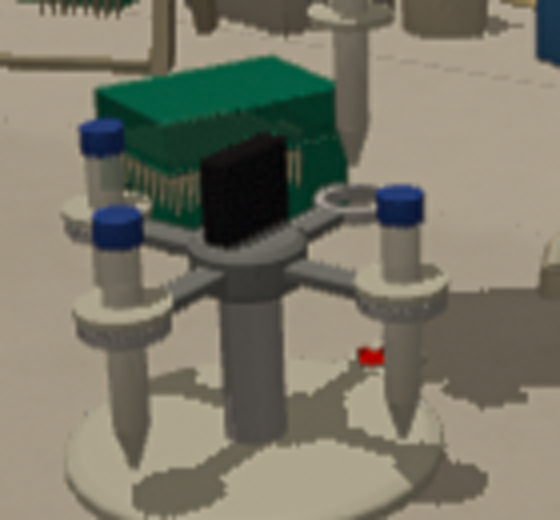

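View pics/t4.png

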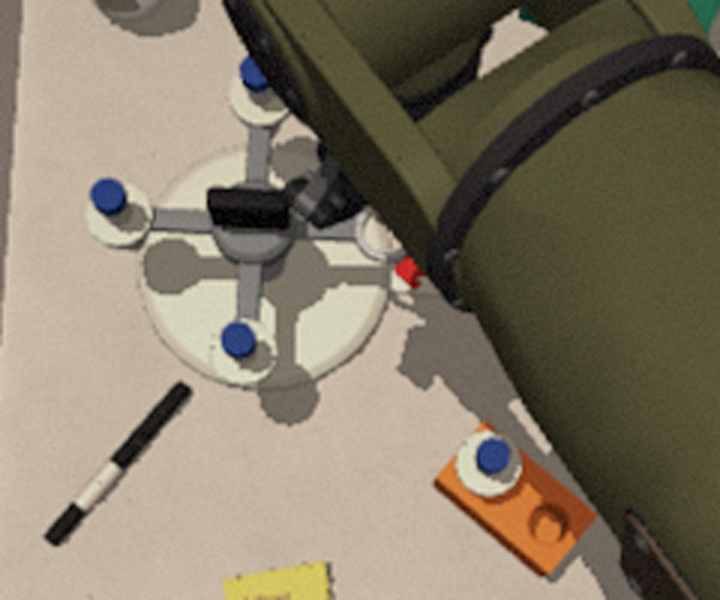

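The side crop shows the tube's tip at (354,165), just above the ring centre at (351,200). In the top view the tube itself is hidden by the arm. I'll compare the tip and the ring through the calibration.

Run:
```python
from h import *
S=lambda u,v,z: back("side",110+u/4,130+v/4,z)
print("ring",S(351,200,.1),"tip",S(354,166,.115),"collar",S(352,13,.1862))
for p in([.503,.4,.1],[.505,.4,.1],[.503,.402,.1]): 
  u,v=proj("side",p); print((u-110)*4,(v-130)*4)
```

```text
ring [0.50139126 0.40346286 0.1       ] tip [0.5028219  0.39820372 0.115     ] collar [0.5071445  0.39071179 0.1862    ]
352.2051424477295 197.16198901413577
348.62942906658986 196.40423291190973
349.8447388392725 198.44460141217746
```

```bash
python3 -m jog '[[[-0.1,-0.1,0.5,0],[-0.1,-0.1,1,0],[-0.15,-0.1,1.6,0],[-0.15,-0.1,2.2,0],[-0.2,-0.1,2.9,0],[-0.2,-0.1,3.6,0],[-0.2,-0.1,4.2,0],[-0.2,-0.1,4.2,0],[-0.2,-0.1,4.2,0]]]'
python3 - <<'E'
from h import *
snap("side","s5.png",(110,110,250,220),5)
E
```

```text
time: 12.9
tcp_pos: [0.5025, 0.4004, 0.1827]
ee_rot: [-0.001, 0.901, 0.433, 0.012]
wrist_force: [-0.3, -0.1, -0.2]
gripper_width: 0.0185
gripper_force: 24.5
```

View pics/s5.png

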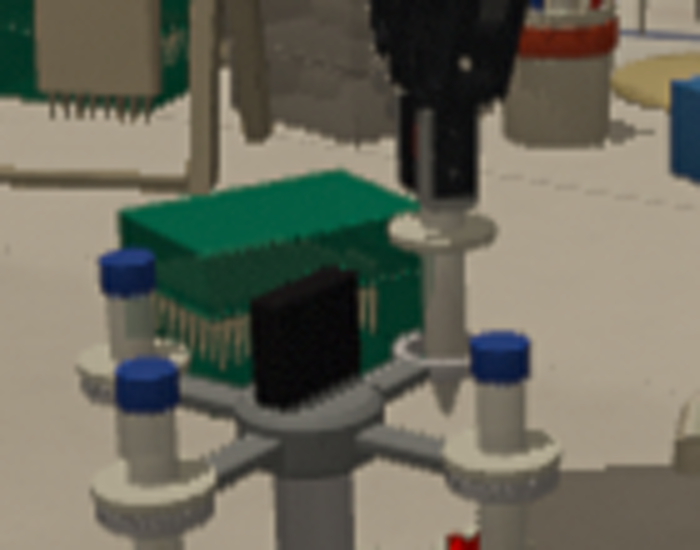

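The tip is visible below the ring at (447,410), with the ring's front rim passing in front of the tube, so it is inside. The tube sits about 2 mm to the image right (-x) of the ring centre at about (439,357). I'll nudge it +1.5 mm in x and continue down.

```bash
python3 -m jog '[[[0.05,0.1,0,0],[0.05,0.1,0.6,0],[0.05,0.1,1.2,0],[0,0.1,1.8,0],[0,0.1,2.4,0],[0,0.1,3,0],[0,0.1,3.5,0],[0,0.1,3.8,0],[0,0.1,3.8,0],[0,0.1,3.8,0]]]'
```

```text
time: 14.2
tcp_pos: [0.504, 0.4002, 0.1447]
ee_rot: [-0.001, 0.901, 0.433, 0.012]
wrist_force: [-0.0, -0.7, -0.0]
gripper_width: 0.0187
gripper_force: 24.5
```

```bash
python3 -m jog '[[[0,0,0.1,0],[0,0,0.2,0],[0,0,0.3,0],[0,0,0.4,0],[0,0,0.4,0]]]'
python3 - <<'E'
from h import *
snap("side","s6.png",(110,110,250,220),5)
E
```

```text
time: 14.82
tcp_pos: [0.504, 0.4002, 0.1403]
ee_rot: [-0.001, 0.901, 0.433, 0.012]
wrist_force: [0.5, -0.1, -0.7]
gripper_width: 0.0182
gripper_force: 24.5
```

View pics/s6.png

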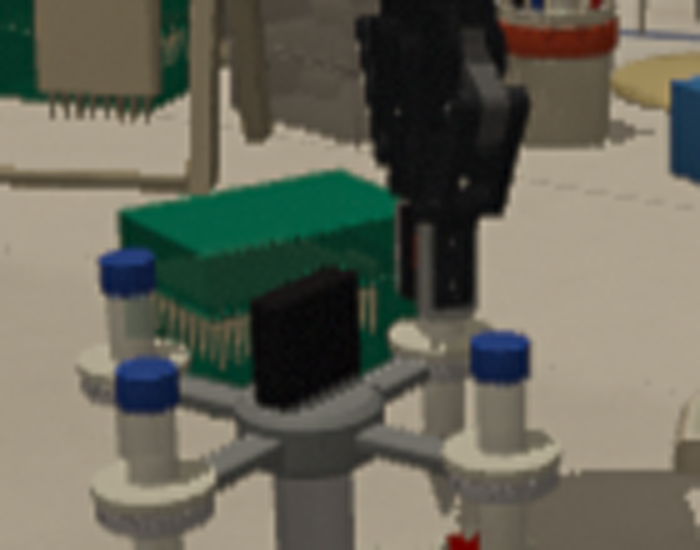

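The collar at (440,340) sits on or just above the ring with the tube hanging below it. I'll release and lift.

```bash
python3 -m jog '[[[0,0,0.1,0],[0,0,0.1,0]]]' && python3 -m jog '[[[0,0,0,0],[0,0,0,0],[0,0,0,0],[0,0,0,0],[0.05,0,-1.5,0],[0.1,0,-3,0],[0.2,0,-6,0],[0.3,0,-10,0],[0.3,0,-12,0]]]' 0.6 && python3 -m jog '[[[-4,-2,0,0],[-9,-4,0,0],[-14,-6,0,0],[-19,-8,0,0],[-19,-8,0,0],[-19,-8,0,0]]]'
python3 - <<'E'
from h import *
a=r.read_camera("side")[110:230,110:250,::-1];b=r.read_camera("top")[70:190,120:260,::-1]
cv2.imwrite("pics/f.png",np.hstack([cv2.resize(x,(399,342),interpolation=2) for x in(a,b)]))
E
```

```text
time: 15.12
tcp_pos: [0.5042, 0.4003, 0.1401]
ee_rot: [-0.001, 0.901, 0.433, 0.012]
wrist_force: [-0.7, -2.0, 5.4]
gripper_width: 0.0187
gripper_force: 24.9
time: 16.25
tcp_pos: [0.5038, 0.4013, 0.2635]
ee_rot: [-0.002, 0.901, 0.433, 0.014]
wrist_force: [0.1, -0.5, -0.1]
gripper_width: 0.0515
gripper_force: 0.0
time: 17.0
tcp_pos: [0.323, 0.3031, 0.256]
ee_rot: [-0.002, 0.901, 0.433, 0.013]
wrist_force: [0.2, -0.5, 0.5]
gripper_width: 0.0514
gripper_force: 0.0
```

View pics/f.png

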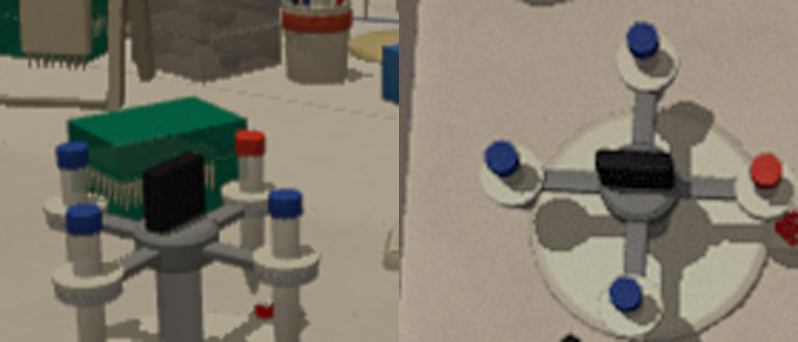

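The red-capped tube hangs upright in the ring at the arrow (side view (250,145), top view (766,170)), and the arm is clear of everything.

```bash
python3 -c "
from bench import r
print(r.sign_off())"
```

```text
the job is handed in; nothing more can be done
None
```

The carousel's empty ring is at the red arrow, within about 1° by the camera, and the red-capped tube hangs upright in it on its collar; I handed the job in at about 17 s with the arm clear, and sign-off returned no verdict.

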